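Lay out drive parts beside their shaft, in order of assembly

ROBOT

A 6-joint arm with a two-finger parallel gripper is mounted at the origin on the work surface. World frame = base frame: x ahead of the robot, y to its left, z up, the work surface at z = 0. Lengths are in m, angles in rad, forces in N, time in s.
With the tool pointing down it reaches from about 0.2 to 0.875 m from the base axis. Payload 3.4 kg.
Tool frame: the origin (TCP) lies between the finger pads; the fingertips stand 25 mm ahead of it and the grasp point (between the pads) lies 6 mm ahead of it (r.nose_length is the z of the fingertips in the tool frame, in m); z points along the fingers, y is the line along which they close (so a half turn about z gives the same grasp; the last joint's range is limited). The gripper opens to 94 mm and grips with 3 to 60 N. Pads are 16 mm wide; open, the fingers measure 119 mm over their backs; the gripper's body (75 mm by 177 mm) begins 78 mm behind the grasp point.
Start: joints at [1.169, 0.276, 1.505, -0, 1.361, -0.121], TCP at [0.159, 0.553, 0.23] pointing down, gripper open.
Joint ranges: [-2.89, 2.89], [-0.75, 2.08], [0.22, 2.7], [-1.18, 4.32], [0.11, 2.71], [-2.7, 2.7]. Speed limits (rad/s): [2.57, 2.57, 3.14, 3.14, 3.14, 3.14].

INTERFACE

Orientations are given as a unit quaternion [w, x, y, z].
In Python, from plant import r, gripper_to, inverse_kinematics, vision, models, telemetry gives the robot as it stands. Calls block until the motion is done:
- r.move_to(position, orientation): joint-space move of the TCP to a pose.
- r.move_l(position, rot=None, vel=0.15, guard=None): straight line of the TCP; rot=None keeps the orientation; vel is the mean speed in m/s. With guard (N) it stops when the force on the tool has changed by that much, and returns True; else False.
- r.movej(angles): joint-space move.
- gripper_to(opening, f_grip=None): finger opening in m; f_grip is the grip in N (None keeps the last); returns when the fingers have stopped.
- r.hold(seconds).
- inverse_kinematics(position, orientation): joint angles nearest the present ones, or None.
- vision.snapshot(name): name is "scene" or "top" or "wrist"; returns the picture (480x640x3 uint8, red, green, blue); there is no depth.
- vision.get_calibration(name): a dict with "fx", "fy", "cx", "cy" (pixels), "position" and "orientation" of the camera in the world. Camera axes: x right, y down, z forward; pixel columns grow to the right and rows downward; lengths in m; the calibration is good to about 2 mm. A picture is of the moment at which its call begins: read the wrist's pose just before it. get_calibration takes no time and is no camera call; for the wrist camera it gives the pose at the moment of the call.
A pose or a line that the arm cannot do raises r.PlanningError and nothing moves.
- r.sign_off(): hands the job in; it is judged then, once.
Trained networks look in the newest picture that a camera, given by its name, has taken for a name from the list of things; names that differ only in an ending like _2 or _b are one class to them, and where a whole thing is asked for, a point or a joint stands for the part that bears it (a point fixed in the world has none). Each returns a list of dicts, best first, with "score" (0 to 1); they miss things now and then, are a little off and sometimes report something else, mostly with a low value. They report only what shows in the picture. A call takes as long as a camera call. They do not tell look-alikes from the thing itself.
- models.boxes_of(thing, camera): "at" ([x, y, z] in m, in world coordinates, good to about 4 mm: the middle of the surface that is visible of it).
- models.regions_of(thing, camera): "pixels" (480x640 bool, what is visible of it).
- models.mark_of(thing, camera): "at" ([x, y, z] in m, in world coordinates, good to about 4 mm: a listed point, or the origin of a listed thing).
Readings, each from a call of its own:
- telemetry.current_t(): time.
- telemetry.current_joints(): joint angles.
- telemetry.current_dq(): joint speeds.
- telemetry.current_joint_efforts(): joint torques, N m.
- telemetry.current_ee_pos(): TCP position.
- telemetry.current_tool_rot(): TCP orientation.
- telemetry.current_wrist_force(): force on the tool from outside, world axes, zero at the start.
- telemetry.current_torque(): the same for the moment, N m.
- telemetry.current_opening(): finger opening in m.
- telemetry.current_finger_force(): force on a finger pad.
Only numpy, scipy, OpenCV 4.12 (cv2) and the standard library are available. Lean on these libraries where they do the work, as an engineer would, in place of code of your own. Each camera call takes 0.05 s, during which the arm holds its last target. There are 200 camera calls.

TASK

Lay the five drive parts out flat along the middle of the rubber mat, beside the shaft in its V-blocks, ready to be fitted: the gear opposite the keyed seat next to the flange with the ball bearing centred on top of it, the stepped pulley opposite the keyed seat next to the thread, the eccentric between gear and pulley opposite the middle seat, and the nut beyond the pulley, opposite the threaded end. The flange may be at either end of the stand, so look first. Do not knock over the oil can.

Things in the scene. Friction and masses are not known exactly. Their poses are not given: they have to be found in the camera images.
- stand: Fixed plywood board 200 (x) by 350 (y) by 12 mm with a black rubber mat and, behind it, a shaft in two V-blocks. Origin: centre of its underside, on the bench; z up, y along the shaft, x from mat to shaft. Mat: 90 by 340 mm, middle line at x = -48 mm, top at z = 15 mm. Shaft axis at x = 55 mm; bright keyed seats at y = -75, 0, 75 mm, ends at y = -145, 145 mm. V-blocks at y = -109, 109 mm are 52 mm high.
- flange_end: Flanged end of the shaft: steel disc 52 mm across, 12 mm thick, on a 30 mm hub 36 mm long; its top, 74 mm above the bench, is the highest point of the stand. Fixed at y = -145 or +145 mm of the stand: either end, differing from start to start. Origin on the shaft's axis, mid-length, 48 mm above the bench; its y axis lies along the shaft.
- thread_end: Threaded end of the shaft: a 20 mm thread 40 mm long, fixed, always at the other end from the flange. Origin on the shaft's axis, mid-length, 48 mm above the bench; its y axis lies along the shaft.
- gear: Loose dark steel spur gear, 56 mm across the teeth (grips at 55 mm, any direction), 18 mm high, flat faces, 20 mm bore, about 270 g. Origin: centre of its underside, z up along the bore; it starts lying flat on the bench.
- bearing: Loose ball bearing: bright steel rings with a black shield between, 42 mm across, 12 mm high, 20 mm bore, about 70 g. Origin: centre of its underside, z up along the bore; it starts lying flat on the bench.
- eccentric: Loose brass eccentric: disc 52 mm across and 14 mm high, with an off-centre hub on top (31 mm across, rising to 24 mm, its axis 9 mm from the disc's centre along x), about 260 g. Origin: centre of the disc's underside, z up; this centre goes opposite the seat, the hub may point any way. It starts flat on the bench, hub up, and stays so.
- pulley: Loose aluminium two-step V-belt pulley: lower step 56 mm across and 14 mm high, upper step 42 mm across, from 14 to 28 mm; 20 mm bore, about 130 g. Origin: centre of its underside, z up along the bore; it starts lying flat on the bench. It stays wide step down.
- nut: Loose steel hexagon nut, 30 mm across flats (34.6 mm across corners), 16 mm high, about 70 g. Its x axis points to a corner, its y axis is square to two flats. Origin: centre of its underside, z up along the bore; it starts lying flat on the bench.
- oil_can: Bystander among the parts: green oil can, 55 mm across, 94 mm high, with a thin bent spout up to 145 mm; loose, about 250 g; origin: centre of its underside. Leave it standing. A round screw tin (63 mm across, 22 mm high) and a clothes peg (72 mm long, 12 mm high) also lie loose among the parts. Neighbours start at least 90 mm apart, centre to centre.
Mind the look-alikes: they are no part of the job. What is shaped like the bearing but pink is not meant.

How it is judged:
By the outcome, as a careful person would: the job done as asked, in the order asked, and still so for the second after the job is handed in, with the robot touching nothing.
It also fails if it takes over 118 s, if anything falls off the work surface, if the arm or the gripper's body presses on something with over 40 N, if the wrist force passes 120 N, or if a joint passes its speed limit or range.

## Working session

There is one attempt and no reset: what is moved stays moved. The work goes in short steps, each a Python script; the robot and the scene stay as the last script left them, time stands still between calls to the robot, and variables do not carry over. Pictures are saved under pics/ and viewed, at most 14 in all, crops included, and the job is handed in when it is done.

```bash
ls; mkdir -p pics
python3 - <<'E'
from plant import r, vision, models, telemetry
import cv2
for c in ["scene","top"]:
    im=vision.snapshot(c); cv2.imwrite(f"pics/{c}0.png",im[...,::-1])
    k=vision.get_calibration(c); print(c,k)
    for t in ["stand","flange_end","thread_end","gear","bearing","eccentric","pulley","nut","oil_can"]:
        for d in models.mark_of(t,c)[:3]: print(t,d["at"],round(d["score"],2))
print(telemetry.current_t())
E
```

```text
pics
scene {'fx': 567.3972910965462, 'fy': 567.3972910965462, 'cx': 322.02995544212075, 'cy': 250.02463920813773, 'position': array([ 1.12341117, -0.69845626,  0.88604016]), 'orientation': array([-0.37989277,  0.8610761 ,  0.30837346, -0.13833019])}
stand [0.6503, -0.0212, 0.002] 0.78
flange_end [0.7044, -0.1664, 0.0479] 0.73
flange_end [0.3971, -0.2142, 0.0013] 0.21
thread_end [0.6999, 0.1215, 0.0513] 0.42
thread_end [0.5085, -0.367, 0.0005] 0.19
gear [0.4479, 0.0968, -0.0025] 0.8
gear [0.7037, -0.166, 0.0483] 0.27
bearing [0.4938, -0.2464, -0.0004] 0.77
bearing [0.3948, -0.3473, 0.0035] 0.64
bearing [0.3818, -0.4252, 0.0021] 0.58
eccentric [0.4049, 0.3561, 0.0037] 0.79
pulley [0.5042, -0.3671, 0.0033] 0.64
nut [0.5263, 0.3738, 0.0029] 0.6
oil_can [0.395, -0.2117, 0.0001] 0.96
top {'fx': 485.556996451256, 'fy': 485.556996451256, 'cx': 317.8799203745058, 'cy': 236.474133746283, 'position': array([ 0.30836172, -0.04227081,  1.01246221]), 'orientation': array([-0.08228868,  0.71620504, -0.68842118,  0.07971945])}
stand [0.6487, -0.0263, 0.0026] 0.77
flange_end [0.7031, -0.1692, 0.05] 0.67
thread_end [0.7037, 0.1226, 0.0472] 0.71
gear [0.4424, 0.0907, -0.0019] 0.58
gear [0.7043, 0.1198, 0.0468] 0.32
bearing [0.4932, -0.2464, 0.0028] 0.79
bearing [0.2988, -0.2262, -0.0011] 0.73
bearing [0.3898, -0.3445, 0.0016] 0.67
eccentric [0.407, 0.3573, -0.001] 0.58
pulley [0.5124, -0.3677, 0.0003] 0.91
nut [0.6469, -0.0254, 0.0017] 0.22
oil_can [0.3931, -0.213, -0.0021] 0.74
1.0
```

View pics/top0.png

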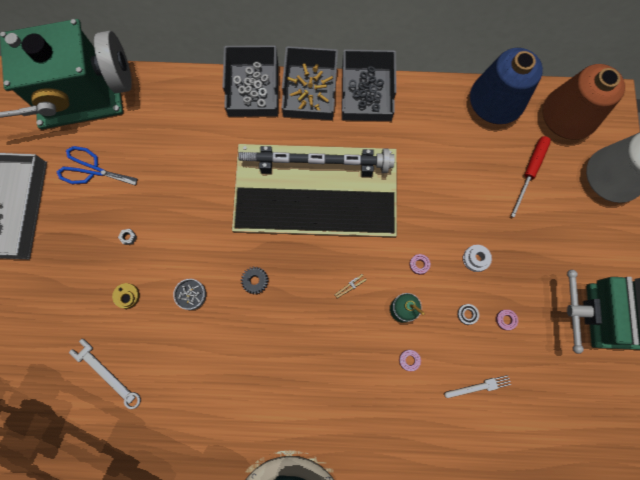

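View pics/scene0.png

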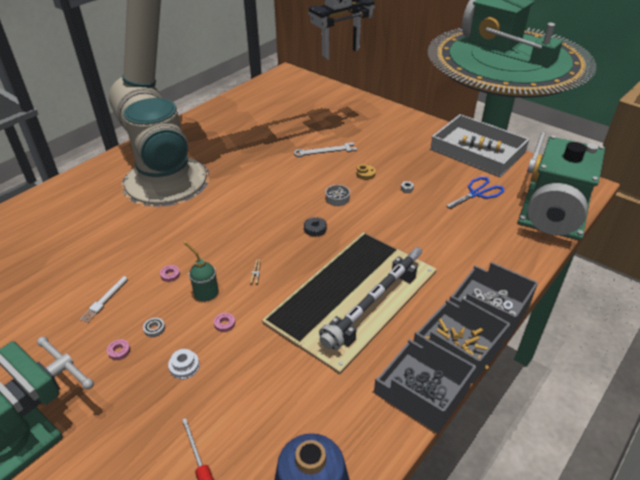

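The flange is at -y: right end in top, around (387,160), and the thread is at (245,156). Candidates for the bearing in top are (468,314), bright steel with a black shield, and rings at (420,264), (508,320) and (410,360), all pink. The steel one fits the description. I'll confirm it in a crop and measure everything.

```bash
cat > h.py <<'E'
from plant import r, gripper_to, inverse_kinematics, vision, models, telemetry
import numpy as np, cv2
from scipy.spatial.transform import Rotation as R
H=dict(gear=.018,bearing=.012,eccentric=.014,pulley=.028,nut=.016)
def rot(q): return R.from_quat(np.roll(q,-1))
def ray(k,uv,z):
    d=rot(k["orientation"]).apply([(uv[0]-k["cx"])/k["fx"],(uv[1]-k["cy"])/k["fy"],1]); p=np.array(k["position"])
    return p+d*(z-p[2])/d[2]
def down(yaw):  # tool z down, tool y at angle yaw from world x
    y=np.array([np.cos(yaw),np.sin(yaw),0]); z=np.array([0,0,-1.]); x=np.cross(y,z)
    return np.roll(R.from_matrix(np.c_[x,y,z]).as_quat(),1)
E
python3 - <<'E'
from h import *
for c in ["top","scene"]:
    im=vision.snapshot(c); k=vision.get_calibration(c)
    for t in H:
        for d in models.regions_of(t,c)[:4]:
            m=d["pixels"]; v,u=np.nonzero(m); p=ray(k,(u.mean(),v.mean()),H[t]/2)
            print(c,t,round(d["score"],2),p[:2].round(4),(round(u.mean()),round(v.mean())),m.sum())
    if c=="top":
        cv2.imwrite("pics/crop1.png",cv2.resize(im[240:380,380:540,::-1],None,fx=4,fy=4,interpolation=cv2.INTER_CUBIC))
        g=im[170:240,228:405].max(2)<60
        n,l,s,_=cv2.connectedComponentsWithStats(g.astype(np.uint8)); i=1+np.argmax(s[1:,4]); v,u=np.nonzero(l==i)
        P=np.array([ray(k,(a+228,b+170),.015)[:2] for a,b in zip(u,v)],np.float32)
        print("mat",cv2.minAreaRect(P),P.mean(0))
for yaw in (0,np.pi):
    for p in [(.39,-.346),(.6,-.1),(.6,.12),(.405,.357)]:
        print(yaw,p,inverse_kinematics([*p,.1],down(yaw)))
k=vision.get_calibration("wrist"); T=rot(telemetry.current_tool_rot())
print("cam in tool",T.inv().apply(k["position"]-telemetry.current_ee_pos()),(T.inv()*rot(k["orientation"])).as_matrix().round(2),k["fx"],telemetry.current_tool_rot(),r.nose_length)
E
```

```text
top gear 0.63 [0.4436 0.0968] (253, 281) 481
top bearing 0.84 [ 0.3927 -0.3461] (467, 314) 290
top bearing 0.81 [ 0.4938 -0.2486] (419, 263) 295
top bearing 0.77 [ 0.2945 -0.2268] (409, 361) 336
top bearing 0.68 [ 0.384  -0.4256] (506, 320) 331
top eccentric 0.63 [0.4021 0.3599] (125, 296) 565
top pulley 0.77 [ 0.5087 -0.3667] (476, 258) 608
mat ((0.5999277830123901, -0.024159833788871765), (0.08835690468549728, 0.33611246943473816), 0.3777710795402527) [ 0.59970945 -0.02485869]
scene gear 0.87 [0.4421 0.0944] (315, 227) 402
scene bearing 0.89 [ 0.3915 -0.3458] (154, 327) 349
scene bearing 0.68 [ 0.3832 -0.4247] (119, 350) 359
scene bearing 0.66 [ 0.4922 -0.2476] (225, 323) 328
scene bearing 0.54 [ 0.2943 -0.2264] (170, 273) 246
scene eccentric 0.62 [0.3999 0.3613] (366, 172) 269
scene pulley 0.72 [ 0.5125 -0.3704] (184, 364) 726
scene pulley 0.2 [ 0.6548 -0.0423] (350, 300) 11635
scene nut 0.48 [0.5235 0.3741] (407, 187) 116
0 (0.39, -0.346) [-8.59196358e-01  3.05815758e-01  1.81605578e+00 -4.44089210e-16
  1.01972111e+00 -8.59196358e-01]
0 (0.6, -0.1) [-2.79490564e-01  4.21027279e-01  1.62440736e+00 -4.44089210e-16
  1.09615801e+00 -2.79490564e-01]
0 (0.6, 0.12) [ 8.37304656e-02  4.25822203e-01  1.61604116e+00 -4.44089210e-16
  1.09972929e+00  8.37304656e-02]
0 (0.405, 0.357) [ 5.93586185e-01  3.30420188e-01  1.77672780e+00 -4.44089210e-16
  1.03444466e+00  5.93586185e-01]
3.141592653589793 (0.39, -0.346) [-8.59196358e-01  3.05815758e-01  1.81605578e+00 -4.44089210e-16
  1.01972111e+00  2.28239630e+00]
3.141592653589793 (0.6, -0.1) None
3.141592653589793 (0.6, 0.12) None
3.141592653589793 (0.405, 0.357) [ 5.93586185e-01  3.30420188e-01  1.77672780e+00 -4.44089210e-16
  1.03444466e+00 -2.54800647e+00]
cam in tool [ 0.07164789  0.00027858 -0.15497394] [[-0.   -0.97 -0.25]
 [ 1.   -0.    0.  ]
 [-0.   -0.25  0.97]] 334.0967013967716 [2.72651031e-05 1.39939435e-01 9.90160063e-01 5.03245252e-05] 0.025
```

View pics/crop1.png

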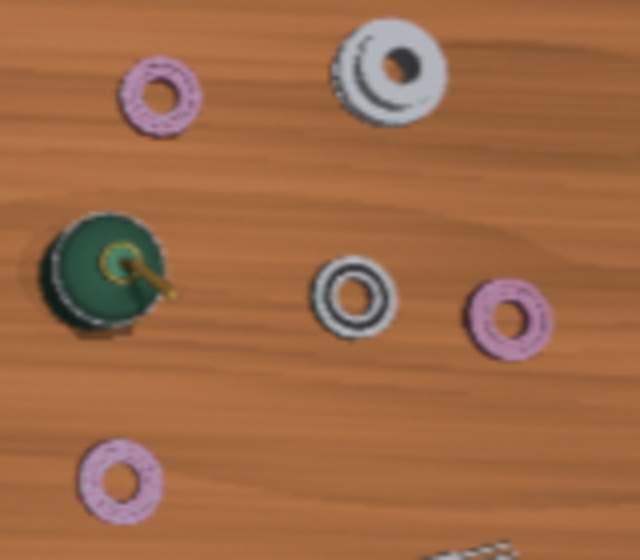

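The crop confirms it: the bright steel ring with a black shield at crop (354,297), top (468,314), is the bearing, and the other three rings are pink. The gear goes first.

```bash
cat >> h.py <<'E'
C=np.array([.5999,-.0243]); YAW=.0066; FLANGE=-1   # mat centre, stand yaw, flange at -y
def target(y): return C+[-y*np.sin(YAW),y*np.cos(YAW)]
def look(t,near,save=None,z=None):
    im=vision.snapshot("wrist"); k=vision.get_calibration("wrist")
    if save: cv2.imwrite(f"pics/{save}.png",im[...,::-1])
    best=None
    for d in models.regions_of(t,"wrist"):
        v,u=np.nonzero(d["pixels"]); (cc,rad)=cv2.minEnclosingCircle(np.c_[u,v].astype(np.float32))
        zz=H[t]/2 if z is None else z
        p=ray(k,(u.mean(),v.mean()),zz)[:2]; q=ray(k,cc,zz)[:2]
        e=np.linalg.norm(p-near)
        print("  look",t,round(d["score"],2),p.round(4),"circ",q.round(4),"px",np.round(cc),round(rad,1))
        if e<.03 and (best is None or e<best[0]): best=(e,p)
    return None if best is None else best[1]
def hover(p,yaw=0,z=.13): r.move_to([*p,z],down(yaw))
def pick(p,zt=.027,yaw=0,f=25,up=.15):
    r.move_to([*p,zt+.04],down(yaw)); r.move_l([*p,zt],vel=.12); gripper_to(0,f)
    o=telemetry.current_opening(); r.move_l([*p,up],vel=.3); print("  grip",round(o,4),round(telemetry.current_opening(),4),round(telemetry.current_finger_force(),1))
    return o
def place(p,zt,yaw=YAW,up=.15,op=.075):
    r.move_to([*p,up],down(yaw)); r.move_l([*p,zt+.01],vel=.25); r.move_l([*p,zt+.0005],vel=.05)
    gripper_to(op); r.move_l([*p,up],vel=.3); print("  t",round(telemetry.current_t(),2))
E
python3 - <<'E'
from h import *
p0=np.array([.443,.0955]); hover(p0)
p=look("gear",p0,"w_gear"); print(telemetry.current_t(),p)
E
```

```text
look gear 0.76 [0.4441 0.0948] circ [0.4441 0.0948] px [324. 234.] 34.4
3.675 [0.44413877 0.094754  ]
```

View pics/w_gear.png

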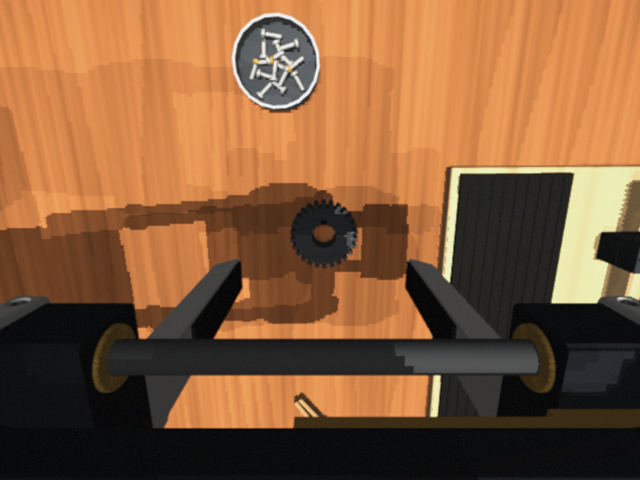

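The wrist view shows the gear at (324,233), centred between the fingers, and its region matches. Next I place it, then look at the bearing.

Run:
```python
from h import *
pick(np.array([.4441,.0948])); place(target(-75e-3),.042)
hover(target(-.075)); look("gear",target(-.075),"w_gear2",z=.024); print(target(-.075))
b=np.array([.392,-.346]); hover(b,z=.15); gripper_to(.075)
p=look("bearing",b,"w_bear"); print(p,telemetry.current_t())
```

```text
grip 0.0544 0.0545 25.0
  t 8.68
  look gear 0.98 [ 0.6029 -0.1003] circ [ 0.6026 -0.1004] px [328. 239.] 37.1
[ 0.600395   -0.09929837]
  look bearing 0.95 [ 0.4936 -0.2472] circ [ 0.4933 -0.247 ] px [442. 113.] 28.0
  look bearing 0.82 [ 0.3923 -0.347 ] circ [ 0.3928 -0.3466] px [323. 227.] 23.1
  look bearing 0.7 [ 0.3846 -0.426 ] circ [ 0.3843 -0.4261] px [314. 306.] 22.7
  look bearing 0.58 [ 0.2953 -0.226 ] circ [ 0.2957 -0.2256] px [206.  86.] 29.6
[ 0.39228188 -0.34701036] 10.5667
```

```bash
python3 -c "
import cv2,numpy as np
a=cv2.imread('pics/w_gear2.png');b=cv2.imread('pics/w_bear.png')
cv2.imwrite('pics/c2.png',cv2.resize(np.hstack([a,b]),None,fx=.62,fy=.62,interpolation=cv2.INTER_AREA))"
```

```text
(no output)
```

View pics/c2.png

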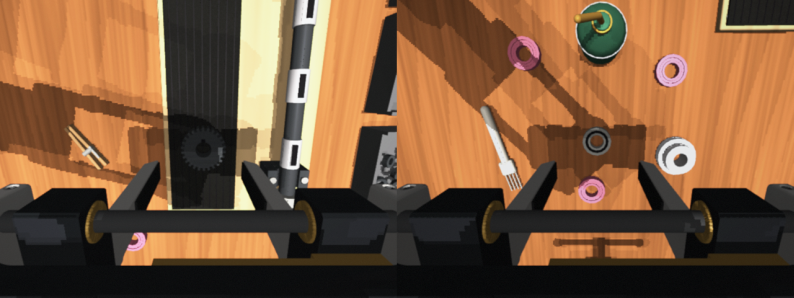

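The left half shows the gear on the mat at (203,150), opposite the flange-side seat. The right half shows the steel bearing at (597,142) under the gripper, with pink rings well aside. I'll place the bearing on the gear.

```bash
python3 - <<'E'
from h import *
t=target(-.075); 
pick(np.array([.3926,-.3468]),zt=.028,f=20); place(t-[0,.0005],.061,op=.062)
hover(t,z=.15); look("bearing",t,"w_bg",z=.039); look("gear",t,z=.024)
b=np.array([.510,-.3675]); gripper_to(.08); hover(b,z=.15)
p=look("pulley",b,"w_pul"); print(p,telemetry.current_t())
E
python3 -c "
import cv2,numpy as np
a=cv2.imread('pics/w_bg.png');b=cv2.imread('pics/w_pul.png')
c=lambda i:cv2.resize(i[150:310,240:400],(400,400),interpolation=cv2.INTER_CUBIC)
cv2.imwrite('pics/c3.png',np.hstack([c(a),c(b)]))"
```

```text
grip 0.0414 0.0414 20.0
  t 15.67
  look bearing 0.82 [ 0.6017 -0.1003] circ [ 0.6018 -0.1002] px [326. 237.] 25.9
  look gear 0.56 [ 0.6027 -0.0918] circ [ 0.6016 -0.0992] px [325. 231.] 34.0
None 17.8083
```

View pics/c3.png

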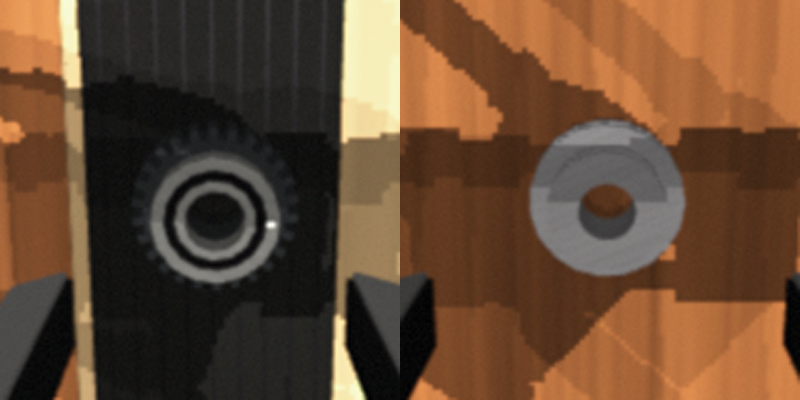

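Left: the bearing on the gear, with bearing rim centre at crop (215,217) and gear rim at about (215,205); the offset looks like height parallax, which I'll check numerically. Right: the pulley, lower rim centred at crop (607,197), which is px (323,229).

```bash
python3 - <<'E'
from h import *
k=vision.get_calibration("wrist")
p=ray(k,(323,228.8),.012)[:2]; print("pulley",p)
kk=dict(k); t=target(-.075); kk["position"]=k["position"]+np.r_[t-[.510,-.3675],0]
print("bearing",ray(kk,(326,236.8),.045),"gear",ray(kk,(326,231.8),.033))
pick(p,f=25); place(target(.075),.042)
e=np.array([.402,.3595]); gripper_to(.08); hover(e,z=.15)
q=look("eccentric",e,"w_ecc"); n=np.array([.524,.374]); hover(n,z=.12); k=vision.get_calibration("wrist")
qn=look("nut",n,"w_nut"); print(q,qn,telemetry.current_t())
print([ray(k,uv,.016)[:2].round(4) for uv in [(0,0),(320,235),(330,235),(320,245)]])
E
python3 -c "
import cv2,numpy as np
a=cv2.imread('pics/w_ecc.png');b=cv2.imread('pics/w_nut.png')
c=lambda i:cv2.resize(i[150:310,240:400],(400,400),interpolation=cv2.INTER_CUBIC)
cv2.imwrite('pics/c4.png',np.hstack([c(a),cv2.resize(b[185:285,275:375],(400,400),interpolation=cv2.INTER_CUBIC)]))"
```

```text
pulley [ 0.51114638 -0.36733257]
bearing [ 0.60394852 -0.09752254  0.045     ] gear [ 0.60405404 -0.09647107  0.033     ]
  grip 0.0552 0.0554 25.0
  t 23.27
  look eccentric 0.59 [0.4016 0.3583] circ [0.4013 0.3579] px [321. 227.] 29.6
  look nut 0.57 [0.5255 0.3708] circ [0.5256 0.371 ] px [326. 237.] 22.3
[0.40160879 0.35829888] [0.52553098 0.37078311] 25.75
[array([0.3054, 0.5406]), array([0.5216, 0.3751]), array([0.5296, 0.3751]), array([0.5215, 0.3668])]
```

View pics/c4.png

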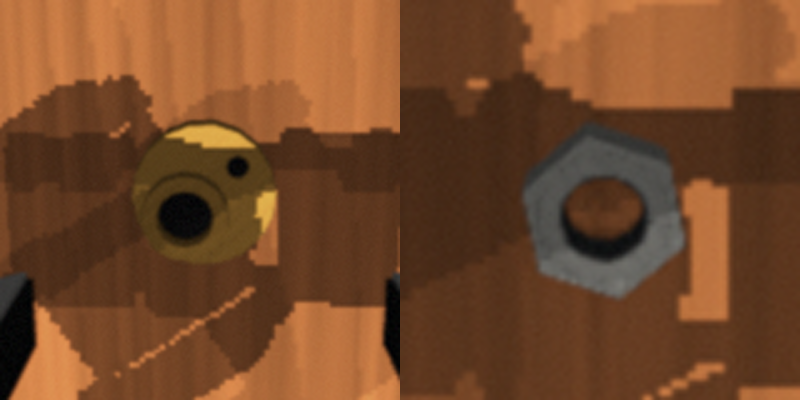

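Left: the eccentric disc centred at crop (205,193), with its hub to the lower left. Right: the nut centred at crop (605,216), with its edge normal about 10.5° from the closing line, so I grip at yaw +0.18.

Run:
```python
from h import *
pick(np.array([.4017,.3588]),f=25); place(target(0),.042)
gripper_to(.06); pick(np.array([.526,.3715]),yaw=.183,f=20); place(target(.145),.042,op=.055)
hover(target(.11),z=.2)
k=vision.get_calibration("wrist"); im=vision.snapshot("wrist"); cv2.imwrite("pics/w_fin1.png",im[...,::-1])
hover([.4,.1],z=.25)
for c in ["top","scene"]:
    im=vision.snapshot(c); k=vision.get_calibration(c)
    if c=="top": cv2.imwrite("pics/fin.png",cv2.resize(im[135:245,220:410,::-1],None,fx=4,fy=4,interpolation=cv2.INTER_CUBIC))
    else: cv2.imwrite("pics/fin_s.png",im[...,::-1])
    for t,y in [("gear",-.075),("bearing",-.075),("eccentric",0),("pulley",.075),("nut",.145)]:
        for d in models.regions_of(t,c):
            v,u=np.nonzero(d["pixels"]); p=ray(k,(u.mean(),v.mean()),.015+H[t]/2+(.018 if t=="bearing" else 0))[:2]
            if np.linalg.norm(p-target(y))<.04: print(c,t,(p-target(y)).round(4),round(d["score"],2))
print(telemetry.current_t())
```

```text
grip 0.0511 0.0512 25.0
  t 31.51
  grip 0.0302 0.0295 20.0
  t 38.11
top gear [-0.0061  0.0013] 0.5
top bearing [ 0.0015 -0.0006] 0.72
top eccentric [ 0.002  -0.0006] 0.98
top pulley [-0.0007 -0.0015] 0.85
top nut [0.0018 0.0005] 0.55
scene gear [ 0.006  -0.0096] 0.49
scene bearing [-0.0005  0.0015] 0.64
scene eccentric [-0.0007  0.001 ] 0.7
scene pulley [ 0.0032 -0.0029] 0.72
scene nut [-0.0002  0.0017] 0.51
39.9417
```

View pics/fin.png

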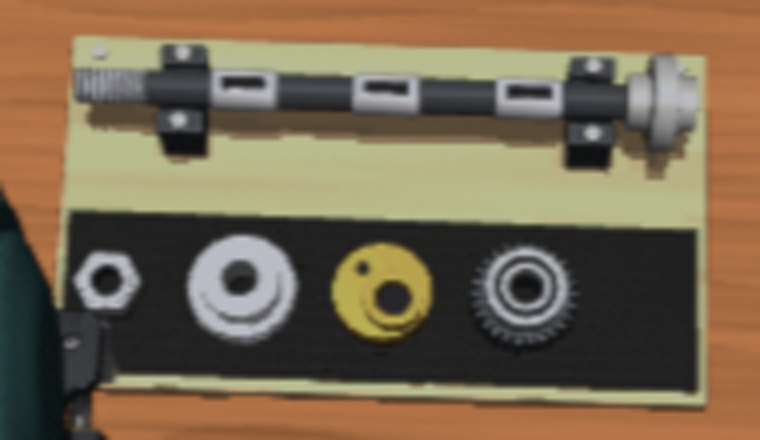

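View pics/w_fin1.png

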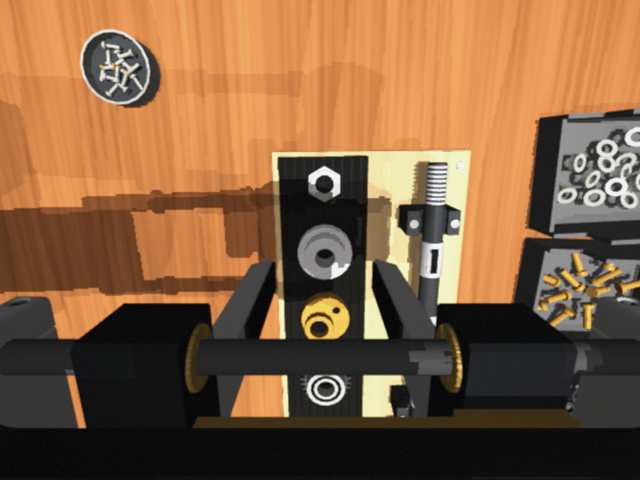

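The final top crop and wrist view show gear with bearing at (525,290), eccentric (383,290), pulley (242,288) and nut (107,282), each opposite its seat or end. In the wrist view they are centred on the mat, and the measured errors are about 2 mm. I'm handing it in.

```bash
python3 -c "
from h import *
print(models.mark_of('oil_can','scene')[:1], r.sign_off())"
```

```text
the job is handed in; nothing more can be done
[{'at': [0.3976, -0.2128, 0.002], 'score': 0.78}] None
```

The job is handed in at about 40 s: gear with the bearing on top, eccentric, pulley and nut lie along the middle of the mat, each opposite its seat or end, most measuring within about 3 mm in the last pictures, and the oil can was not disturbed.

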